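# Press the label holder home under the spice rack's lip

### The job

Set the blue label holder upright on the narrow ledge of the wooden spice rack, in front of the bay between the two orange marks, card facing out, and let go of it. Then push it straight back so that its foot slides under the metal lip against the spring clip hidden there, until the panel is fully home, flat against the lip, and finish while still pressing it home: the clip pushes it out again if you let go. Leave the jar, salt shaker and mug where they stand.

Things in the scene. Friction and masses are not known exactly. Their poses are not given: they have to be found in the camera images.
- holder: Blue label holder, loose, 60 g: foot 44 (x) x 70 (y) x 6 mm; on its front edge an upright panel 9 mm thick (x -22 to -13), 60 wide, z 0 to 50 mm, card on its front; low on the front a push rail 60 wide, 12 high, 5 proud (to x = -27). Origin: centre of foot's underside; x points from card to back, z up. Starts upright on the worktop. Pinch the panel across its 9 or 60 mm above the rail.
- rack: Fixed wooden spice rack, 192 (x) x 260 (y) mm, origin on the worktop below it, x to its back. Front ledge: top at z = 80 mm, x from -102 to -40 mm. Aluminium lip behind it: front face at x = -40 mm, z from 90 to 114 mm, so a 10 mm gap under it. The board behind, level with the lip's top, carries a jar and a salt shaker at the back.
- bay (a point): Point on the ledge's top straight below the lip's front face, midway between two orange marks. Bay under the lip: 100 mm wide (y -50 to 50), 10 high, 50 deep, solid either side. Axes as the rack's: push along x; ledge from x = -62 mm to 0. Holder home: its origin at x = 13 mm, panel's back on the lip. Fingers behind the panel would meet the lip first; pushing high on it tips it: push the rail.
- clip (a joint): Hidden spring clip: 60 mm wide bar in the middle of the bay; value = how far it is pushed back, m. At 0 its front is 23 mm behind the lip's front face, so the foot meets it with the holder's origin at x = 1 mm in the bay's frame. Reads 0.012 with the holder home. Pushes back with 1.5 N at first, 4.5 N at home (friction adds to that); then the panel meets the rigid lip.
- jar: Bystander: round glass jar with a green lid, 79 mm across, 120 mm high, loose on the back of the rack. Origin: centre of its underside.
- salt: Bystander: glass salt shaker with a grey top, 44 mm across, 90 mm high, loose on the back of the rack. Origin: centre of its underside.
- mug: Bystander: small white mug, 62x88x50 mm, loose on the worktop to the left. Origin: centre of its underside.
There are look-alikes about, which are no part of the job. There is more than one size of the holder; the job needs the largest.

How it is judged:
On the way:
1. The holder stands released and at rest on the ledge in front of the bay, card facing out, not yet pushing the clip (z of holder in the frame of bay between -0.004 and 0.004 m and angle between holder's own z axis and vertical below 0.1 rad and x of holder in the frame of bay between -0.055 and 0.002 m and y of holder in the frame of bay between -0.03 and 0.03 m and angle between the x axis of holder and the x axis of bay, either way round below 0.35 rad and contact force between the fingers and holder below 0.05 N and linear speed of holder below 0.02 m/s and value of joint clip below 0.002 m), for 0.2 s.
At the end, for the whole second after the job is handed in: Through the last second: foot flat on the ledge (4 mm, tilt under 0.1 rad), origin past x = 10.5 mm in the bay's frame (home is 13), within 17 mm of its middle, square to 0.08 rad, at rest; clip pushed in over 9.5 mm; fingers pressing the holder with over 2 N (z of holder in the frame of bay between -0.004 and 0.004 m and angle between holder's own z axis and vertical below 0.1 rad and x of holder in the frame of bay between 0.0105 and 0.016 m and y of holder in the frame of bay between -0.017 and 0.017 m and angle between the x axis of holder and the x axis of bay, either way round below 0.08 rad and value of joint clip above 0.0095 m and contact force between the fingers and holder above 2 N and linear speed of holder below 0.02 m/s); the arm keeps its last pose, push and grip.
It fails at once if The jar is knocked or moved more than 25 mm (distance of jar from where it was at the start of the episode above 0.025 m or angle between jar's own z axis and vertical above 0.4 rad).
It fails at once if The salt shaker is knocked or moved more than 25 mm (distance of salt from where it was at the start of the episode above 0.025 m or angle between salt's own z axis and vertical above 0.4 rad).
It fails at once if The mug is knocked or moved more than 25 mm (distance of mug from where it was at the start of the episode above 0.025 m or angle between mug's own z axis and vertical above 0.4 rad).
It also fails if it takes over 70 s, if anything falls off the work surface, if the arm or the gripper's body presses on something with over 40 N, if the wrist force passes 120 N, or if a joint passes its speed limit or range.

### The arm

A 6-joint arm with a two-finger parallel gripper is mounted at the origin on a cart in front of the work surface, level with it; the furniture and walls round the work are solid. World frame = base frame: x ahead of the robot, y to its left, z up, the work surface at z = 0. Lengths are in m, angles in rad, forces in N, time in s.
With the tool pointing down it reaches from about 0.35 to 0.975 m from the base axis. Payload 4.9 kg.
Tool frame: the origin (TCP) lies midway between the tips of the shut fingers; the grasp point (between the pads) lies 19 mm behind it; z points along the fingers, y is the line along which they close (so a half turn about z gives the same grasp; the last joint's range is limited). The gripper opens to 85 mm and grips with 20 to 120 N. Pads are 22 mm wide; open, the fingers measure 114 mm over their backs; the gripper's body (76 mm by 85 mm) begins 54 mm behind the grasp point. The pads swing forward as they close: fully open they stand 13 mm farther back than shut.
Start: joints at [-1.463, 0.053, 1.613, -0, 1.476, -0.119], TCP at [0.141, -0.609, 0.231] pointing down, gripper open.
Joint ranges: [-3.01, 3.01], [-1.01, 2.22], [0.06, 2.58], [-1.02, 4.17], [0.09, 2.62], [-3.14, 3.14]. Speed limits (rad/s): [2.57, 2.57, 3.14, 3.14, 3.14, 3.14].

### API

Orientations are given as a rotation vector (axis times angle).
In Python, from station import ctrl, optics, job gives the robot as it stands.
- The arm moves only by the shell command python3 -m jog 'ROWS' [OPENING] [FORCE]. ROWS is JSON, a list of rows, each a list of 2 entries, a list of its own where there are three numbers: the shift along the tool's x, y, z in m, then the turn, a rotation vector about the tool's x, y, z in rad. A call has 1 to 5 rows; each row is the pose to reach, as a shift and turn from the pose commanded when the call began, along the tool's axes at that moment; what a row does not reach only later rows make up. A row lasts 1/10 s, in which the tool goes at most 50 mm and 8.59 degrees, less where a joint would pass 70% of its speed; a pose out of reach is approached as far as the arm can. A call with a gripper value outside its range is refused whole. OPENING is the opening, from 0 (shut) to 1 (fully open), set as the call begins (- or left out, the last holds). The fingers move at their own pace and stop on an object; FORCE is the grip in N (left out, the last holds). Time passes only in rows, so rows that repeat a pose let the fingers close. It gives the time, the measured TCP pose, the force, the opening and the grip force at its end, in the units of the state.
- ctrl.get_obs(): the state, without advancing time (a new reading comes with each control period).
- optics.get_image(name): name is "scene" or "top" or "wrist"; returns a dict with "image" (420x560x3 uint8, blue, green, red), "fx", "fy", "cx", "cy" (pixels), "D" ([k1, k2, p1, p2, k3] as OpenCV has them; the pictures are not rectified), "rvec" (rotation vector, rad) and "tvec" (3), from world to camera coordinates, as OpenCV has them; the wrist camera has in their place "mount" (4x4, takes a point from camera to tool coordinates, whose origin is the TCP and whose axes are the flange's). Camera axes: x right, y down, z forward; pixel columns grow to the right and rows downward; lengths in m; the calibration is good to about 2 mm. A picture is of the moment at which its call begins: read the wrist's pose just before it. There is no depth.
- job.finish_job(): hands the job in; it is judged then, once.
The state is a dict: "t": time; "q": joint angles; "dq": joint speeds; "effort": joint torques, N m; "tool_pos": TCP position; "tool_rot": TCP orientation; "contact_force": force on the tool from outside, world axes, zero at the start; "wrist_torque": the same for the moment, N m; "opening": finger opening in m; "grip_force": force on a finger pad.
Only numpy, scipy, OpenCV 4.12 (cv2) and the standard library are available. Lean on these libraries where they do the work, as an engineer would, in place of code of your own. Each camera call takes 0.05 s, during which the arm holds its last target. There are 200 camera calls.

## Working session

There is one attempt and no reset: what is moved stays moved. The work goes in short steps, Python scripts to look and compute and a shell command to move; the robot and the scene stay as the last step left them, time stands still between calls to the robot, and variables do not carry over. Pictures are saved under pics/ and viewed, at most 10 in all, crops included, and the job is handed in when it is done.

```bash
ls; mkdir -p pics; cat > h.py <<'E'
import numpy as np, cv2
from scipy.spatial.transform import Rotation as R
from station import ctrl, optics, job
def grab(n):
    o=ctrl.get_obs(); d=optics.get_image(n)
    K=np.array([[d["fx"],0,d["cx"]],[0,d["fy"],d["cy"]],[0,0,1.]]); D=np.array(d["D"],float)
    if n=="wrist":
        T=np.eye(4); T[:3,:3]=R.from_rotvec(o["tool_rot"]).as_matrix(); T[:3,3]=o["tool_pos"]
        M=T@np.array(d["mount"]); Rc,c=M[:3,:3],M[:3,3]
    else:
        Rw=R.from_rotvec(np.ravel(d["rvec"])).as_matrix(); Rc=Rw.T; c=-Rc@np.ravel(d["tvec"])
    return d["image"],(K,D,Rc,c)
def ray(cam,px):
    K,D,Rc,c=cam; p=cv2.undistortPoints(np.array(px,float).reshape(-1,1,2),K,D).reshape(-1,2)
    return c,np.c_[p,np.ones(len(p))]@Rc.T
def onplane(cam,px,z):
    c,v=ray(cam,px); return c+v*((z-c[2])/v[:,2])[:,None]
def proj(cam,P):
    K,D,Rc,c=cam; P=np.array(P,float).reshape(-1,3); return cv2.projectPoints(P,cv2.Rodrigues(Rc.T)[0],-Rc.T@c,K,D)[0].reshape(-1,2)
def tri(camA,a,camB,b):
    out=[]
    c1,v1=ray(camA,a); c2,v2=ray(camB,b)
    for u,w in zip(v1,v2):
        u=u/np.linalg.norm(u); w=w/np.linalg.norm(w)
        s=np.linalg.lstsq(np.c_[u,-w],c2-c1,rcond=None)[0]; p,q=c1+s[0]*u,c2+s[1]*w
        out.append(np.r_[(p+q)/2,np.linalg.norm(p-q)])
    return np.array(out)
E
python3 - <<'E'
from h import *
ims=[]
for n in("scene","top"):
    im,c=grab(n); cv2.imwrite(f"pics/{n}0.png",im); print(n,c[3],c[2][:,2],c[0][0,0])
print(ctrl.get_obs())
E
```

```text
pics
scene [0.07218726 0.47396705 0.87166647] [ 0.50724598 -0.39899782 -0.76387319] 429.0482856409647
top [0.45685922 0.07049046 1.39820176] [ 0.1024374   0.00713736 -0.99471385] 457.1993264330149
{'t': 0.1, 'q': array([-1.46302496e+00,  5.32887463e-02,  1.61419423e+00,  2.00682094e-05,
        1.47597009e+00, -1.18987149e-01]), 'dq': array([ 2.28207354e-03, -2.69437076e-03, -1.89918265e-03,  1.93642755e-04,
       -7.46856158e-05,  7.06125155e-04]), 'effort': array([-2.44549719e-04, -3.94901884e+01, -3.71362209e+01, -1.00209220e-04,
        3.95140683e-03,  9.91248726e-06]), 'tool_pos': array([ 0.14046453, -0.60842568,  0.23016482]), 'tool_rot': array([-3.11957393e+00, -3.55215348e-01, -4.77379232e-05]), 'contact_force': array([-0.20074762,  0.67340955,  0.42451696]), 'wrist_torque': array([0.0339448 , 0.00192722, 0.05312886]), 'grip_force': 0.0, 'opening': 0.08523594936729666}
```

View pics/scene0.png

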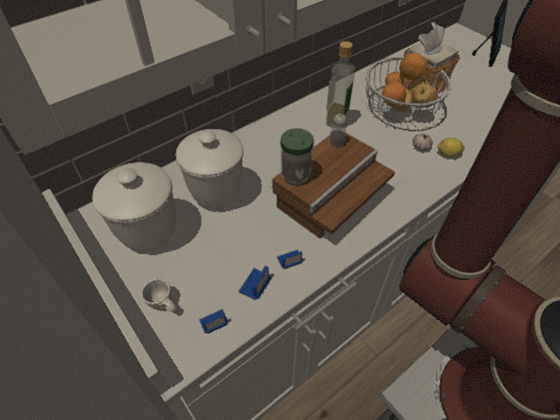

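View pics/top0.png

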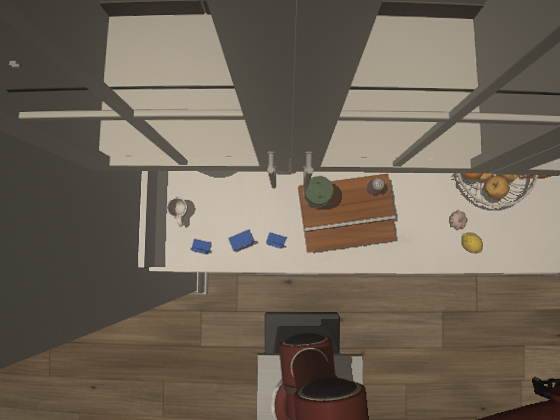

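Three blue candidates: scene (215,321), (255,282), (291,259), which match top (201,246), (241,240), (276,240). The middle one looks the largest. I'll confirm that in one enlarged crop and print the sizes.

```bash
python3 - <<'E'
from h import *
A,ca=grab("scene");B,cb=grab("top")
f=lambda im,x,y,w,h,W,H:cv2.resize(im[y:y+h,x:x+w],(W,H),interpolation=cv2.INTER_CUBIC)
top=np.hstack([f(A,190,240,130,100,390,300),f(A,265,125,135,110,410,300)])
bot=np.hstack([f(B,185,222,112,40,390,300*390//390)[:300],f(B,290,168,115,90,410,300)])
cv2.imwrite("pics/c1.png",np.clip(np.vstack([top,bot]).astype(float)*1.5,0,255).astype(np.uint8))
for n,im,c in(("scene",A,ca),("top",B,cb)):
    hsv=cv2.cvtColor(im,cv2.COLOR_BGR2HSV)
    for nm,lo,hi in(("blue",(105,130,40),(125,255,255)),("orange",(5,190,130),(20,255,255))):
        m=cv2.inRange(hsv,lo,hi); k,l,s,ce=cv2.connectedComponentsWithStats(m)
        for i in range(1,k):
            if s[i,4]>(30 if nm=="blue" else 2): print(n,nm,s[i],ce[i].round(1),onplane(c,[ce[i]],.02 if nm=="blue" else .08).round(3), [p for p in np.round(onplane(c,cv2.boxPoints(cv2.minAreaRect(np.argwhere(l==i)[:,::-1].astype(np.float32))),0.)[:,:2],3).tolist()] if nm=="blue" else "")
E
```

```text
scene blue [278 251  25  17 151] [288.4 258.5] [[0.49  0.117 0.02 ]] [[0.52, 0.126], [0.507, 0.071], [0.473, 0.085], [0.487, 0.139]]
scene blue [240 267  30  32 417] [253.3 283.4] [[0.488 0.221 0.02 ]] [[0.502, 0.251], [0.54, 0.172], [0.494, 0.158], [0.458, 0.237]]
scene blue [200 310  27  23 232] [212.7 320.3] [[0.469 0.34  0.02 ]] [[0.498, 0.359], [0.488, 0.308], [0.453, 0.315], [0.464, 0.365]]
```

View pics/c1.png

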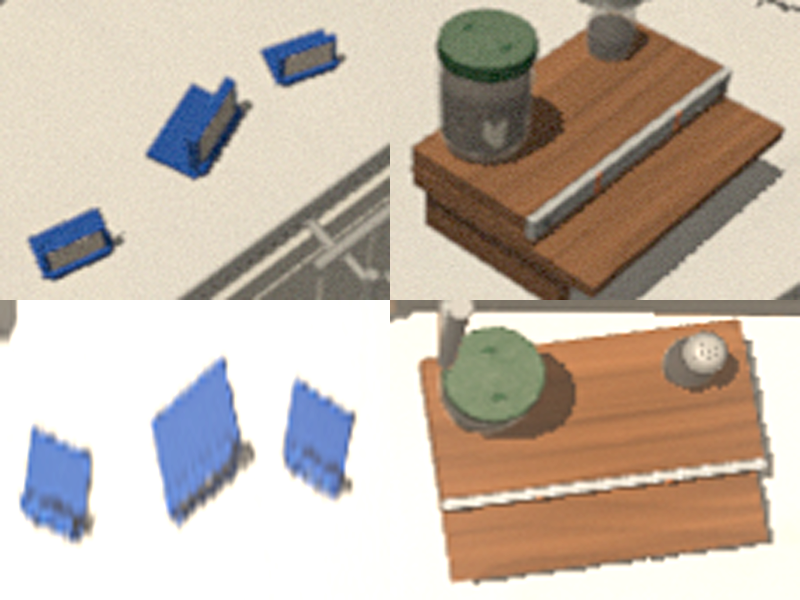

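The crops show that the middle holder (scene (255,282), top (241,240)) is clearly the largest, with its card facing right and front. The orange marks are on the lip, at about scene (333,192) and (360,168). Next: coarse poses.

```bash
python3 - <<'E'
from h import *
A,ca=grab("scene");B,cb=grab("top")
print("lip",onplane(cb,[[305.4,229.2],[396,217.5]],.114).round(3))
print("marks",onplane(ca,[[333.5,192],[359.8,167.9]],.102).round(3))
print("ledge front",onplane(cb,[[290+63*115/410,168+281*.3],[290+380*115/410,168+243*.3]],.08).round(3))
hsv=cv2.cvtColor(B,cv2.COLOR_BGR2HSV);m=cv2.inRange(hsv,(100,110,30),(130,255,255))
k,l,s,ce=cv2.connectedComponentsWithStats(m)
for i in range(1,k):
    if s[i,4]>30:
        r=cv2.minAreaRect(np.argwhere(l==i)[:,::-1].astype(np.float32));print(s[i],ce[i],r,onplane(cb,cv2.boxPoints(r),.006)[:,:2].round(3).tolist())
print("jar/salt/mug",onplane(cb,[[320,191]],.234).round(3),onplane(cb,[[378,184]],.2).round(3),onplane(cb,[[178,208]],.05).round(3))
d=optics.get_image("wrist");print(np.round(d["mount"],3),d["fx"])
E
```

```text
lip [[ 0.525  0.021  0.114]
 [ 0.56  -0.235  0.114]]
marks [[ 0.529 -0.052  0.102]
 [ 0.548 -0.16   0.102]]
ledge front [[ 0.46   0.013  0.08 ]
 [ 0.494 -0.244  0.08 ]]
[229 230  24  21 266] [240.70300752 239.53007519] ((241.0561981201172, 239.93490600585938), (13.153847694396973, 21.84615707397461), 67.38013458251953) [[0.501, 0.252], [0.527, 0.19], [0.491, 0.174], [0.465, 0.235]]
[267 233  19  15 164] [275.57317073 239.37195122] ((275.7081298828125, 239.94863891601562), (16.615854263305664, 11.101741790771484), 17.102725982666016) [[0.488, 0.136], [0.52, 0.127], [0.506, 0.078], [0.474, 0.088]]
[191 239  20  15 170] [200.40588235 245.65294118] ((200.46470642089844, 246.15879821777344), (17.67983627319336, 11.388850212097168), 12.528807640075684) [[0.464, 0.367], [0.498, 0.36], [0.487, 0.307], [0.453, 0.314]]
jar/salt/mug [[ 0.617 -0.011  0.234]] [[ 0.642 -0.168  0.2  ]] [[0.588 0.399 0.05 ]]
[[ 0.    -0.963 -0.27   0.068]
 [ 1.     0.    -0.     0.001]
 [ 0.001 -0.27   0.963 -0.143]
 [ 0.     0.     0.     1.   ]] 348.5849235303685
```

```bash

python3 -m jog '[[[0.03,-0.03,-0.02],[0,0,0]],[[0.06,-0.06,-0.04],[0,0,0]],[[0.09,-0.09,-0.06],[0,0,0]],[[0.12,-0.12,-0.08],[0,0,0]],[[0.15,-0.15,-0.10],[0,0,0]]]' 1 30
python3 -m jog '[[[0.035,-0.033,0],[0,0,0]],[[0.07,-0.066,0],[0,0,0]],[[0.105,-0.099,0],[0,0,0]],[[0.14,-0.132,0],[0,0,0]],[[0.175,-0.165,0],[0,0,0]]]'
python3 -m jog '[[[0.035,-0.033,0],[0,0,0]],[[0.07,-0.066,0],[0,0,0.03]],[[0.108,-0.098,0],[0,0,0.06]],[[0.108,-0.098,0],[0,0,0.09]],[[0.108,-0.098,0],[0,0,0.09]]]'
python3 - <<'E'
from h import *
im,c=grab("wrist");o=ctrl.get_obs();print(o["tool_pos"],o["tool_rot"])
np.save("w1.npy",np.array([im,c],dtype=object),allow_pickle=True)
cv2.imwrite("pics/w1.png",im)
E
```

```text
t: 0.85
tool_pos: [0.2535, -0.4275, 0.3322]
tool_rot: [3.121, 0.355, 0.0]
contact_force: [1.1, -0.6, 0.2]
opening: 0.0855
grip_force: 0.0
t: 1.35
tool_pos: [0.387, -0.2272, 0.3316]
tool_rot: [3.121, 0.355, 0.001]
contact_force: [1.2, -1.7, -0.4]
opening: 0.0853
grip_force: 0.0
t: 1.85
tool_pos: [0.47, -0.1078, 0.3312]
tool_rot: [3.134, 0.22, -0.001]
contact_force: [0.1, 0.1, -0.1]
opening: 0.0853
grip_force: 0.0
[ 0.46964958 -0.10873668  0.33123935] [ 3.13393614e+00  2.17548858e-01 -4.78781515e-04]
```

View pics/w1.png

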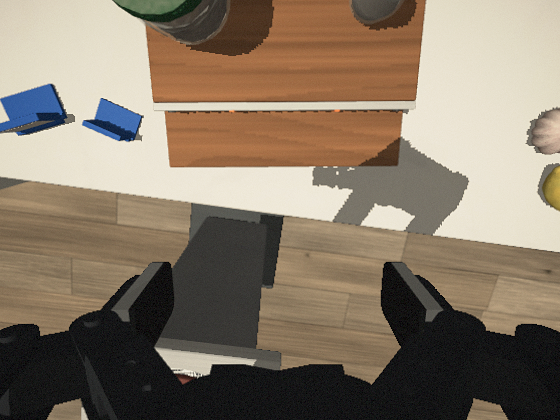

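The wrist picture shows the lip at row ~105, the orange marks at (232,110) and (337,110), and the ledge's front edge at row ~165. I'll move toward the holder and take a second view of the marks partway.

```bash

python3 -m jog '[[[0.0,-0.045,0],[0,0,0]],[[0,-0.09,0],[0,0,0]],[[0,-0.09,0],[0,0,0]],[[0,-0.09,0],[0,0,0]]]' >/dev/null
cat > m.py <<'E'
from h import *
def marks(im):
    # orange specks on the grey lip: redness relative to local
    hsv=cv2.cvtColor(im,cv2.COLOR_BGR2HSV); m=cv2.inRange(hsv,(3,120,170),(22,255,255)); return m,hsv
E
python3 - <<'E'
from h import *
im2,c2=grab("wrist");np.save("w2.npy",np.array([im2,c2],dtype=object),allow_pickle=True)
im1,c1=np.load("w1.npy",allow_pickle=True)
im1=im1.astype(np.uint8)
def big(im,x,y,w,h,W,H): return cv2.resize(im[y:y+h,x:x+w],(W,H),interpolation=cv2.INTER_NEAREST)
p=proj(c2,[[.529,-.052,.102],[.548,-.16,.102]]).round();print(p)
x=int(p[0,0]);
cv2.imwrite("pics/z.png",np.vstack([big(im1,205,95,160,30,800,150),big(im2,int(p[0,0])-30,int(p[0,1])-15,160,30,800,150),big(im2,0,40,280,105,800,300)]))
for im in(im1,im2):
    hsv=cv2.cvtColor(im,cv2.COLOR_BGR2HSV)
    m=cv2.inRange(hsv,(3,150,200),(22,255,255));k,l,s,ce=cv2.connectedComponentsWithStats(m,connectivity=8)
    print([(s[i].tolist(),ce[i].round(1).tolist()) for i in range(1,k) if s[i,4]>3][:12])
E
```

```text
[[316. 111.]
 [423. 106.]]
[([229, 111, 5, 1, 5], [231.0, 111.0]), ([335, 110, 5, 2, 9], [336.8, 110.4]), ([558, 189, 2, 4, 7], [558.6, 190.3])]
[([423, 109, 5, 1, 5], [425.0, 109.0]), ([317, 110, 6, 2, 11], [319.3, 110.5])]
```

View pics/z.png

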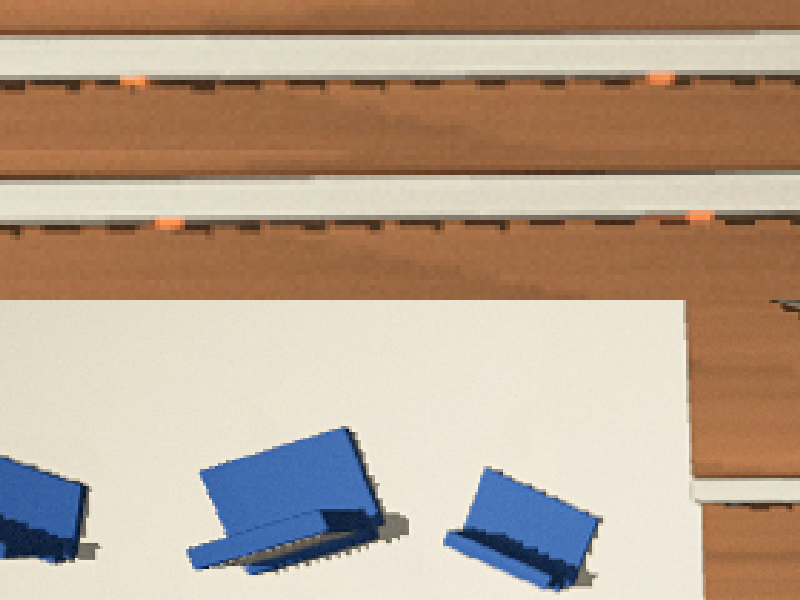

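The marks are clear in both views: (231.6,110.7)/(319,110.4) and (337,110.4)/(425,108.8). The largest holder's foot back corners are at about (71,99) and (122,84). Next: triangulate.

```bash

python3 - <<'E'
from h import *
im1,c1=np.load("w1.npy",allow_pickle=True);im2,c2=np.load("w2.npy",allow_pickle=True)
t=tri(c1,[[231.4,110.8],[336.8,110.4]],c2,[[319.2,110.4],[425,108.9]]);print(t.round(4))
d=t[0,:2]-t[1,:2];print("mid",t[:,:3].mean(0).round(4),"yaw",np.arctan2(-d[0],d[1]),np.linalg.norm(d))
for im,c in((im1.astype(np.uint8),c1),(im2.astype(np.uint8),c2)):
    g=im.astype(int).max(2)-im.min(2).astype(int)  # saturation-ish: lip low, wood high
    xs,ys=[],[]
    p=proj(c,t[:,:3]);
    for x in range(int(p[0,0])-40,int(p[1,0])+40,3):
        col=g[90:118,x].astype(float); y=[j for j in range(27) if col[j]<40<=col[j+1]]
        if y: j=y[-1]; xs.append(x);ys.append(90+j+(40-col[j])/(col[j+1]-col[j]))
    q=np.polyfit(xs,ys,1);r=np.abs(ys-np.polyval(q,xs));k=r<1.5;q=np.polyfit(np.array(xs)[k],np.array(ys)[k],1)
    a=onplane(c,[[xs[0],np.polyval(q,xs[0])],[xs[-1],np.polyval(q,xs[-1])]],.112);e=a[0]-a[1];print("lip top front edge",a.round(4),np.arctan2(-e[0],e[1]),k.mean())
f=onplane(c2,[[70.7,99.5],[121.8,84.5]],.006);e=f[0]-f[1];y=np.arctan2(-e[0],e[1]);m=f.mean(0)[:2]-.022*np.array([np.cos(y),np.sin(y)]);print("holder",f.round(4),np.linalg.norm(e),y,m)
o=ctrl.get_obs();M=R.from_rotvec(o["tool_rot"]).as_matrix();print(o["tool_pos"],M[:,0])
pc=m-.0175*np.array([np.cos(y),np.sin(y)]);print("panel",pc,"shift tool to panel:",M.T@(np.r_[pc,.2]-o["tool_pos"]),"turn",np.arctan2(M[1,0],M[0,0])-y)
E
```

```text
[[ 5.297e-01 -5.420e-02  1.120e-01  1.000e-04]
 [ 5.450e-01 -1.584e-01  1.122e-01  4.000e-04]]
mid [ 0.5373 -0.1063  0.1121] yaw 0.14623727598715894 0.10532554067242272
lip top front edge [[ 0.5236 -0.0143  0.112 ]
 [ 0.5503 -0.1952  0.112 ]] 0.14615629015166426 0.9354838709677419
lip top front edge [[ 0.5238 -0.0144  0.112 ]
 [ 0.5501 -0.1948  0.112 ]] 0.14511627537633398 0.9354838709677419
holder [[0.5002 0.2501 0.006 ]
 [0.5276 0.1862 0.006 ]] 0.06949996748021746 0.4051529707559006 [0.49368178 0.20948048]
[ 0.45718822 -0.02111976  0.33145281] [9.90807699e-01 1.35277407e-01 3.55703080e-04]
panel [0.47759854 0.20258269] shift tool to panel: [ 0.05043784 -0.21898585  0.13130283] turn -0.26945952392433703
```

```bash

python3 -m jog '[[[0.01,-0.044,0],[0,0,-0.05]],[[0.02,-0.088,0],[0,0,-0.11]],[[0.03,-0.132,0],[0,0,-0.16]],[[0.04,-0.176,0],[0,0,-0.22]],[[0.05,-0.219,0.0],[0,0,-0.27]]]' >/dev/null
python3 -m jog '[[[0,0,0.04],[0,0,0]],[[0,0,0.08],[0,0,0]],[[0,0,0.12],[0,0,0]],[[0,0,0.13],[0,0,0]],[[0,0,0.13],[0,0,0]]]'
python3 - <<'E'
from h import *
im,c=grab("wrist");np.save("w3.npy",np.array([im,c],dtype=object),allow_pickle=True)
cv2.imwrite("pics/w3.png",im)
E
```

```text
t: 3.35
tool_pos: [0.4765, 0.2022, 0.1994]
tool_rot: [3.077, 0.631, -0.007]
contact_force: [-0.5, -0.2, 0.3]
opening: 0.0851
grip_force: 0.0
```

View pics/w3.png

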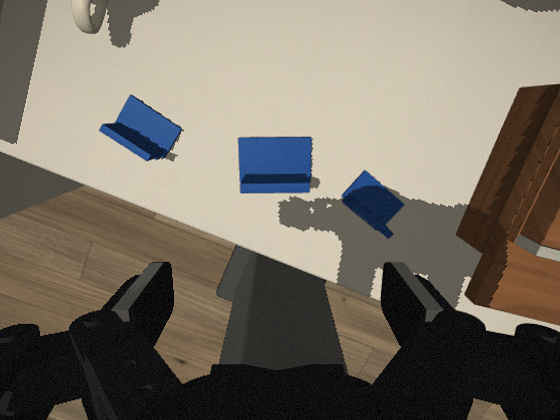

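The holder sits centred at (275,165) and square to the tool. Its foot back corners are at (238.5,137) and (311.5,137), and the panel top spans rows ~175–192. Next: check the heights across two views, then the final offset.

```bash

python3 - <<'E'
from h import *
im2,c2=np.load("w2.npy",allow_pickle=True);im3,c3=np.load("w3.npy",allow_pickle=True)
im3=im3.astype(np.uint8);hsv=cv2.cvtColor(im3,cv2.COLOR_BGR2HSV);m=cv2.inRange(hsv,(100,110,30),(130,255,255))[125:205,225:325]
ys,xs=np.nonzero(m);
print([(r+125,xs[ys==r].min()+225,xs[ys==r].max()+225,int(hsv[r+125,275,2])) for r in range(8,72,1) if (ys==r).any()][::1])
t=tri(c2,[[70.7,99.5],[121.8,84.5],[65.8,126.8],[113.8,113.5]],c3,[[238,136.5],[312,136.5],[240.5,175],[310.5,175]]);print(t.round(4))
E
```

```text
[(137, np.int64(251), np.int64(310), 124), (138, np.int64(239), np.int64(310), 142), (139, np.int64(239), np.int64(310), 142), (140, np.int64(239), np.int64(311), 144), (141, np.int64(239), np.int64(310), 144), (142, np.int64(239), np.int64(310), 146), (143, np.int64(239), np.int64(310), 145), (144, np.int64(239), np.int64(310), 144), (145, np.int64(239), np.int64(310), 148), (146, np.int64(239), np.int64(310), 146), (147, np.int64(239), np.int64(310), 144), (148, np.int64(239), np.int64(310), 146), (149, np.int64(239), np.int64(310), 142), (150, np.int64(239), np.int64(310), 147), (151, np.int64(239), np.int64(310), 144), (152, np.int64(239), np.int64(310), 146), (153, np.int64(239), np.int64(310), 147), (154, np.int64(239), np.int64(310), 142), (155, np.int64(239), np.int64(310), 145), (156, np.int64(239), np.int64(310), 147), (157, np.int64(239), np.int64(310), 141), (158, np.int64(239), np.int64(310), 144), (159, np.int64(239), np.int64(310), 142), (160, np.int64(239), np.int64(310), 144), (161, np.int64(239), np.int64(310), 139), (162, np.int64(239), np.int64(310), 139), (163, n
[... 668 characters left out ...]
.int64(240), np.int64(309), 69), (180, np.int64(240), np.int64(309), 66), (181, np.int64(240), np.int64(309), 62), (182, np.int64(241), np.int64(309), 61), (183, np.int64(241), np.int64(309), 107), (184, np.int64(241), np.int64(309), 143), (185, np.int64(240), np.int64(309), 145), (186, np.int64(240), np.int64(309), 142), (187, np.int64(241), np.int64(308), 141), (188, np.int64(241), np.int64(308), 141), (189, np.int64(241), np.int64(308), 141), (190, np.int64(241), np.int64(308), 137), (191, np.int64(241), np.int64(308), 141), (192, np.int64(241), np.int64(278), 141)]
[[0.5003 0.2526 0.0014 0.0007]
 [0.5282 0.1875 0.003  0.0011]
 [0.4724 0.2361 0.0413 0.0059]
 [0.4963 0.1797 0.0415 0.0064]]
```

```bash

python3 - <<'E'
from h import *
im2,c2=np.load("w2.npy",allow_pickle=True);im3,c3=np.load("w3.npy",allow_pickle=True)
print(tri(c2,[[65.8,126.8],[113.8,113.5]],c3,[[240.5,183],[309.7,183]]).round(4))
a=onplane(c3,[[240.5,183],[309.7,183],[240.7,192.3],[308.7,192.2]],.05);f=onplane(c3,[[238.5,137.3],[311.,137]],.006)
print(a.round(4),f.round(4))
pc=a.mean(0);e=a[0]-a[1];y=np.arctan2(-e[0],e[1]);e=f[0]-f[1];y2=np.arctan2(-e[0],e[1])
o=ctrl.get_obs();M=R.from_rotvec(o["tool_rot"]).as_matrix();print("tilt",M[:,2],"yaw",np.arctan2(M[1,0],M[0,0]),y,y2)
print("panel",pc,M.T@(pc-o["tool_pos"]))
E
```

```text
[[4.703e-01 2.329e-01 4.830e-02 1.000e-04]
 [4.935e-01 1.779e-01 4.650e-02 0.000e+00]]
[[0.4708 0.2329 0.05  ]
 [0.4941 0.1785 0.05  ]
 [0.4633 0.2297 0.05  ]
 [0.4864 0.1759 0.05  ]] [[0.5007 0.2515 0.006 ]
 [0.528  0.1885 0.006 ]]
tilt [ 1.16217247e-04 -1.20511353e-04 -9.99999986e-01] yaw 0.40495586747206963 0.4050695468623672 0.40902901174140976
panel [0.47863586 0.20425613 0.05      ] [ 0.00138846 -0.001078    0.15193268]
```

```bash

python3 -m jog '[[[0.001,-0.001,0.04],[0,0,0]],[[0.001,-0.001,0.08],[0,0,0]],[[0.001,-0.001,0.11],[0,0,0]],[[0.001,-0.001,0.13],[0,0,0]],[[0.001,-0.001,0.14],[0,0,0]]]' 0.88 30
python3 -m jog '[[[0,0,0.02],[0,0,0]],[[0,0,0.04],[0,0,0]],[[0,0,0.047],[0,0,0]],[[0,0,0.047],[0,0,0]]]'
python3 -m jog '[[[0,0,0],[0,0,0]],[[0,0,0],[0,0,0]],[[0,0,0],[0,0,0]],[[0,0,0],[0,0,0]],[[0,0,0],[0,0,0]]]' 0.5 30
python3 - <<'E'
from h import *
im,c=grab("wrist");cv2.imwrite("pics/w4.png",im)
E
```

```text
t: 3.9
tool_pos: [0.4788, 0.2049, 0.0621]
tool_rot: [-3.077, -0.633, -0.003]
contact_force: [-0.3, -0.2, -0.1]
opening: 0.0754
grip_force: 0.0
t: 4.3
tool_pos: [0.4784, 0.2051, 0.0152]
tool_rot: [-3.077, -0.634, -0.002]
contact_force: [0.6, 0.0, -0.5]
opening: 0.0749
grip_force: 0.0
t: 4.8
tool_pos: [0.4793, 0.2055, 0.0165]
tool_rot: [-3.077, -0.635, -0.006]
contact_force: [-0.5, -0.1, 6.1]
opening: 0.0593
grip_force: 33.6
```

View pics/w4.png

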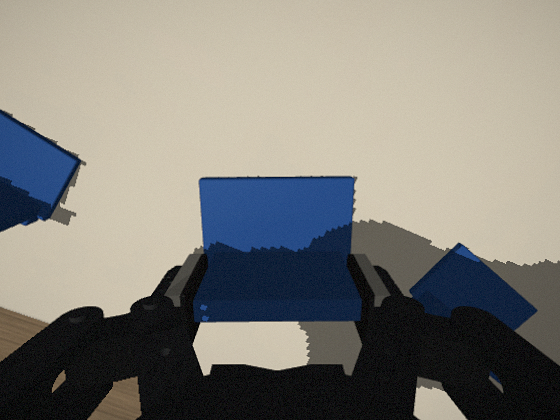

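The panel is gripped across its 60 mm (59.3 mm opening) and the holder is still upright and square between the pads. Next: lift and carry to the ledge.

```bash

python3 -m jog '[[[0,0,-0.01],[0,0,0]],[[0,0,-0.04],[0,0,0]],[[0,0,-0.08],[0,0,0]],[[0,0,-0.12],[0,0,0]],[[0,0,-0.18],[0,0,0]]]'
python3 -m jog '[[[-0.014,0.036,0],[0,0,0.03]],[[-0.028,0.073,0],[0,0,0.06]],[[-0.043,0.11,0],[0,0,0.1]],[[-0.058,0.148,0],[0,0,0.13]]]'
python3 -m jog '[[[-0.0095,0.039,0],[0,0,0.03]],[[-0.019,0.078,0],[0,0,0.07]],[[-0.0285,0.117,0],[0,0,0.10]],[[-0.038,0.153,0],[0,0,0.13]],[[-0.038,0.153,0],[0,0,0.13]]]'
cat > s.py <<'E'
from h import *
o=ctrl.get_obs();M=R.from_rotvec(o["tool_rot"]).as_matrix();y=.1455
B=np.array([[np.cos(y),-np.sin(y),0],[np.sin(y),np.cos(y),0],[0,0,1]])
b=B.T@(o["tool_pos"]-[.5373,-.1063,.08])
print("t",o["t"],"TCP in bay",b.round(4),"yaw err",round(np.arctan2(M[1,0],M[0,0])-y,4),"F bay",(B.T@o["contact_force"]).round(1),"open",round(o["opening"],4),"tz",M[:,2].round(3))
E
python3 s.py
```

```text
t: 5.35
tool_pos: [0.4758, 0.2046, 0.1845]
tool_rot: [3.077, 0.635, -0.006]
contact_force: [1.8, -0.1, -0.5]
opening: 0.0594
grip_force: 33.0
t: 5.75
tool_pos: [0.4822, 0.045, 0.1848]
tool_rot: [3.112, 0.433, 0.001]
contact_force: [1.3, -1.4, -0.8]
opening: 0.0594
grip_force: 33.0
t: 6.25
tool_pos: [0.4876, -0.1148, 0.1848]
tool_rot: [3.132, 0.222, -0.0]
contact_force: [0.5, 0.6, 0.2]
opening: 0.0593
grip_force: 33.0
t 6.25 TCP in bay [-0.0504 -0.0012  0.1048] yaw err -0.0041 F bay [0.6 0.6 0.2] open 0.0593 tz [-0.    -0.001 -1.   ]
```

```bash

python3 -m jog '[[[0.003,-0.001,0.03],[0,0,-0.004]],[[0.003,-0.001,0.055],[0,0,-0.004]],[[0.003,-0.001,0.07],[0,0,-0.004]],[[0.003,-0.001,0.078],[0,0,-0.004]],[[0.003,-0.001,0.078],[0,0,-0.004]]]'
python3 s.py
python3 - <<'E'
from h import *
im,c=grab("wrist");cv2.imwrite("pics/w5.png",im)
E
```

```text
t: 6.75
tool_pos: [0.4902, -0.1092, 0.1054]
tool_rot: [-3.132, -0.238, 0.003]
contact_force: [0.6, 0.1, -0.7]
opening: 0.059
grip_force: 33.0
t 6.75 TCP in bay [-0.047   0.0039  0.0254] yaw err 0.0059 F bay [ 0.6 -0.  -0.7] open 0.059 tz [-0.002  0.001 -1.   ]
```

View pics/w5.png

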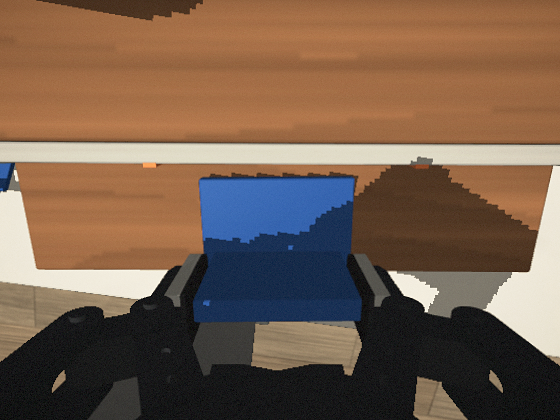

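The holder is in front of the lip. The marks are at (149,164) and (422,165), and the foot's back edge at row 178 is clear of the lip. It sits ~3 mm too far left, so I'll nudge it, set it down and release.

```bash

python3 -m jog '[[[0,0.003,0.0],[0,0,0.005]],[[0,0.003,0.004],[0,0,0.005]],[[0,0.003,0.0075],[0,0,0.005]],[[0,0.003,0.0085],[0,0,0.005]],[[0,0.003,0.0085],[0,0,0.005]]]'
python3 s.py
```

```text
t: 7.3
tool_pos: [0.4911, -0.1128, 0.0975]
tool_rot: [-3.133, -0.229, 0.001]
contact_force: [0.7, -0.1, -1.0]
opening: 0.059
grip_force: 33.0
t 7.3 TCP in bay [-0.0466  0.0002  0.0175] yaw err 0.0003 F bay [ 0.7 -0.2 -1. ] open 0.059 tz [-0.001  0.    -1.   ]
```

```bash

python3 -m jog '[[[0,0,0.001],[0,0,0]],[[0,0,0.0015],[0,0,0]],[[0,0,0.0015],[0,0,0]]]' | grep -E "pos|force"
python3 s.py
```

```text
tool_pos: [0.4914, -0.1129, 0.0966]
contact_force: [-1.5, 0.3, 0.8]
grip_force: 33.2
t 7.6 TCP in bay [-0.0463  0.0001  0.0166] yaw err 0.0003 F bay [-1.5  0.5  0.8] open 0.0592 tz [ 0. -0. -1.]
```

```bash

python3 -m jog '[[[0,0,0.001],[0,0,0]],[[0,0,0.001],[0,0,0]]]' | grep -E "pos|contact"
python3 -m jog '[[[0,0,0],[0,0,0]],[[0,0,0],[0,0,0]],[[0,0,0],[0,0,0]],[[0,0,0],[0,0,0]],[[0,0,0],[0,0,0]]]' 0.92
python3 s.py
python3 - <<'E'
from h import *
im,c=grab("wrist");cv2.imwrite("pics/w6.png",im)
E
```

```text
tool_pos: [0.4914, -0.113, 0.0965]
contact_force: [-3.8, 0.7, 6.7]
t: 8.3
tool_pos: [0.4913, -0.1129, 0.0951]
tool_rot: [-3.133, -0.229, 0.0]
contact_force: [0.1, 0.9, -0.2]
opening: 0.0786
grip_force: 0.0
t 8.3 TCP in bay [-0.0465  0.0001  0.0151] yaw err 0.0003 F bay [ 0.2  0.8 -0.2] open 0.0786 tz [-0.  0. -1.]
```

View pics/w6.png

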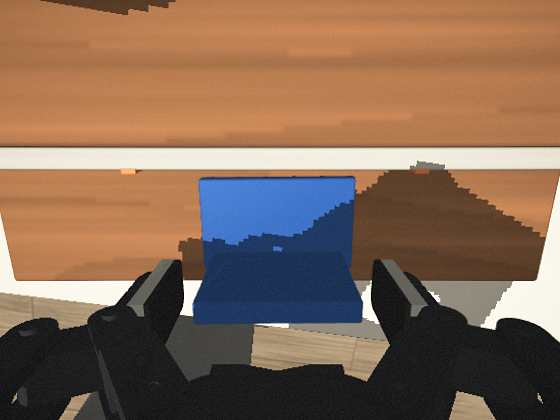

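The holder stands free on the ledge, square in front of the bay (foot's back edge at row 178, lip at row 160, marks at (128,171) and (422,171)). Next: raise, back off, shut the fingers and come down in front of the rail.

```bash

python3 -m jog '[[[0,0,-0.01],[0,0,0]],[[0,0,-0.03],[0,0,0]],[[0,0,-0.07],[0,0,0]],[[0,0,-0.07],[0,0,0]]]' |grep cont
python3 -m jog '[[[-0.025,0,0],[0,0,0]],[[-0.045,0,0],[0,0,0]],[[-0.045,0,0],[0,0,0]],[[-0.045,0,0],[0,0,0]],[[-0.045,0,0],[0,0,0]]]' 0 30 |grep cont
python3 -m jog '[[[0,0,0],[0,0,0]],[[0,0,0],[0,0,0]],[[0,0,0.04],[0,0,0]],[[0,0,0.06],[0,0,0]],[[0,0,0.06],[0,0,0]]]' 
python3 s.py
```

```text
contact_force: [1.1, -0.1, 0.7]
contact_force: [0.8, -1.2, -0.4]
t: 9.75
tool_pos: [0.4444, -0.1182, 0.1016]
tool_rot: [-3.13, -0.229, 0.01]
contact_force: [-0.1, 0.3, -0.6]
opening: 0.0002
grip_force: 0.0
t 9.75 TCP in bay [-0.0936  0.0016  0.0216] yaw err 0.0005 F bay [-0.1  0.3 -0.6] open 0.0002 tz [-0.007  0.003 -1.   ]
```

```bash

python3 -m jog '[[[0,0.0015,0.008],[0,0,0]],[[0,0.0015,0.0165],[0,0,0]],[[0,0.0015,0.0165],[0,0,0]]]' |grep cont
python3 s.py
python3 -m jog '[[[0.005,0,0],[0,0,0]],[[0.01,0,0],[0,0,0]],[[0.014,0,0],[0,0,0]],[[0.018,0,0],[0,0,0]],[[0.022,0,0],[0,0,0]]]' |grep cont
python3 s.py
```

```text
contact_force: [-0.7, 0.8, -0.0]
t 10.05 TCP in bay [-0.0915 -0.0014  0.0085] yaw err 0.0002 F bay [-0.6  0.9 -0. ] open -0.0 tz [-0.001  0.    -1.   ]
contact_force: [-0.0, 0.4, -0.5]
t 10.55 TCP in bay [-0.0689 -0.0014  0.009 ] yaw err 0.0005 F bay [ 0.   0.4 -0.5] open 0.0002 tz [ 0. -0. -1.]
```

```bash

python3 -m jog '[[[0,0.0,0.004],[0,0,0]],[[0,0.0,0.004],[0,0,0]]]' |grep cont
python3 s.py
python3 -m jog '[[[0.003,0,0],[0,0,0]],[[0.006,0,0],[0,0,0]],[[0.009,0,0],[0,0,0]],[[0.012,0,0],[0,0,0]],[[0.015,0,0],[0,0,0]]]' |grep cont
python3 s.py
python3 -m jog '[[[0.003,0,0],[0,0,0]],[[0.006,0,0],[0,0,0]],[[0.009,0,0],[0,0,0]],[[0.012,0,0],[0,0,0]],[[0.015,0,0],[0,0,0]]]' |grep cont
python3 s.py
```

```text
contact_force: [0.3, 0.7, -0.5]
t 10.75 TCP in bay [-0.0698 -0.0011  0.0041] yaw err 0.0005 F bay [ 0.4  0.7 -0.5] open 0.0 tz [-0.001  0.001 -1.   ]
contact_force: [-0.2, 0.2, 0.8]
t 11.25 TCP in bay [-0.0541 -0.0014  0.0049] yaw err 0.0003 F bay [-0.2  0.2  0.8] open -0.0001 tz [ 0. -0. -1.]
contact_force: [-1.2, -0.2, 0.6]
t 11.75 TCP in bay [-0.0392 -0.0014  0.0048] yaw err 0.0003 F bay [-1.2  0.   0.6] open -0.0 tz [-0. -0. -1.]
```

```bash

python3 -m jog '[[[0.002,0,0],[0,0,0]],[[0.004,0,0],[0,0,0]],[[0.006,0,0],[0,0,0]],[[0.008,0,0],[0,0,0]],[[0.008,0,0],[0,0,0]]]' |grep cont
python3 s.py
python3 -m jog '[[[0.001,0,0],[0,0,0]],[[0.002,0,0],[0,0,0]],[[0.003,0,0],[0,0,0]],[[0.004,0,0],[0,0,0]],[[0.004,0,0],[0,0,0]]]' |grep cont
python3 s.py
python3 - <<'E'
from h import *
im,c=grab("wrist");b,cb=grab("scene")
cv2.imwrite("pics/w7.png",np.hstack([cv2.resize(im[120:400,100:450],(400,320)),cv2.resize(b[140:240,270:395],(400,320),interpolation=cv2.INTER_CUBIC)]))
E
```

```text
contact_force: [-4.5, -0.1, 3.0]
t 12.25 TCP in bay [-0.0317 -0.0014  0.0048] yaw err 0.0003 F bay [-4.4  0.5  3. ] open -0.0002 tz [-0.001 -0.    -1.   ]
contact_force: [-6.8, -0.6, 3.6]
t 12.75 TCP in bay [-0.0282 -0.0014  0.0048] yaw err 0.0004 F bay [-6.8  0.4  3.6] open 0.0002 tz [-0.002 -0.    -1.   ]
```

View pics/w7.png

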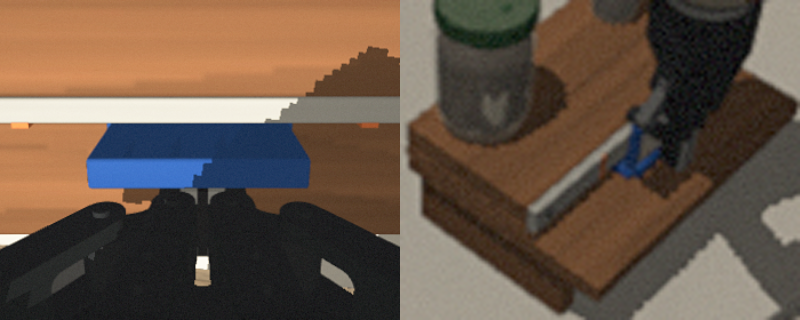

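The panel is upright and square, its foot is under the lip, and it is centred between the marks (left pane (20,125) and (370,125)). The force is rising with the clip. I'll push on until it meets the rigid stop.

```bash

for i in 1; do python3 -m jog '[[[0.001,0,0],[0,0,0]],[[0.002,0,0],[0,0,0]],[[0.002,0,0],[0,0,0]]]' |grep cont; python3 s.py; done
python3 -m jog '[[[0.001,0,0],[0,0,0]],[[0.001,0,0],[0,0,0]]]' |grep cont
python3 s.py
python3 -m jog '[[[0.001,0,0],[0,0,0]],[[0.001,0,0],[0,0,0]]]' |grep cont
python3 s.py
```

```text
contact_force: [-7.4, -2.1, 5.0]
t 13.15 TCP in bay [-0.0264 -0.0014  0.0048] yaw err 0.0003 F bay [-7.6 -1.   5. ] open 0.0002 tz [-0.003 -0.    -1.   ]
contact_force: [-8.2, -1.3, 5.5]
t 13.35 TCP in bay [-0.0256 -0.0014  0.0047] yaw err 0.0004 F bay [-8.3 -0.1  5.5] open -0.0002 tz [-0.003 -0.    -1.   ]
contact_force: [-8.7, -0.3, 5.6]
t 13.55 TCP in bay [-0.0247 -0.0014  0.0048] yaw err 0.0004 F bay [-8.6  0.9  5.6] open -0.0001 tz [-0.003 -0.    -1.   ]
```

```bash

python3 -m jog '[[[0.001,0,0],[0,0,0]],[[0.001,0,0],[0,0,0]]]' |grep cont
python3 s.py
python3 -m jog '[[[0.001,0,0],[0,0,0]],[[0.001,0,0],[0,0,0]]]' |grep cont
python3 s.py
python3 -m jog '[[[0.001,0,0],[0,0,0]],[[0.001,0,0],[0,0,0]]]' |grep cont
python3 s.py
```

```text
contact_force: [-9.0, -0.7, 6.5]
t 13.75 TCP in bay [-0.024  -0.0014  0.0047] yaw err 0.0004 F bay [-9.   0.7  6.5] open -0.0001 tz [-0.004 -0.    -1.   ]
contact_force: [-13.0, -1.4, 9.2]
t 13.95 TCP in bay [-0.024  -0.0014  0.0047] yaw err 0.0007 F bay [-13.1   0.5   9.2] open 0.0002 tz [-0.007 -0.001 -1.   ]
contact_force: [-17.0, -3.4, 11.7]
t 14.15 TCP in bay [-0.0239 -0.0013  0.0047] yaw err 0.0008 F bay [-17.3  -0.9  11.7] open -0.0001 tz [-0.01  -0.001 -1.   ]
```

```bash

python3 -m jog '[[[0,0,0],[0,0,0]],[[0,0,0],[0,0,0]],[[0,0,0],[0,0,0]]]' |grep cont
python3 s.py; python3 -c "
from station import job
print(job.finish_job())"
```

```text
contact_force: [-17.2, -2.0, 12.3]
t 14.45 TCP in bay [-0.0239 -0.0014  0.0047] yaw err 0.0007 F bay [-17.3   0.6  12.3] open -0.0002 tz [-0.01  -0.001 -1.   ]
the job is handed in; nothing more can be done
None
```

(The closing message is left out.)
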